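# Pull out the sprung lid rest and park the glass lid on it

### The job

Pull the slow cooker's sprung lid rest by its red tab all the way out to its stop, so that the catch drops and it stays out when you let go. Then take the glass lid off the cutting board by its knob and set it down gently on the rest, level and centred over its round dark pad, and let go. Do not tip the lid over or disturb the other things on the counter.

Things in the scene. Friction and masses are not known exactly. Their poses are not given: they have to be found in the camera images.
- station: Fixed plywood riser 260 x 250 x 97 mm high, an open steel slow cooker (230 mm across, rim 276 mm above the counter) on it. Origin: on the counter, below the middle of the riser's front edge; -y points straight out of its front (the pull direction), +y into it, z up. Under the top board a front panel 50 mm high stands 40 mm behind the edge, side walls at x = +-110 mm.
- overhang (a point): Middle of the lower front edge of the riser's top board, 85 mm above the counter. The board (12 mm thick) and the cooker (front flush with this edge) stand right over the rear of the tab: a tool pointing straight down does not fit; lean its body out towards the station's -y by about 40 degrees.
- lid_rest: Sprung slide with red pull tab. Origin: grip point inside the tab, a fin 20 mm wide (x; pinch across it), y -14 to +22 mm, z -21 to +15 mm. Behind it, y +20 to +232, the flat steel slide, 70 mm wide, 12 mm thick, top flush at z +15. Axes as the station's. Pushed in, the origin is at y 0, z 51 mm in the station's frame. Spring 4 N rising to 10 N.
- slide_stop (a point): Fixed point where the red tab's origin stands when the slide is at its hard stop, 145 mm out towards the station's -y. In the last 3 mm before the stop a catch drops behind the slide; let go there, the slide settles back about 4 mm and stays; let go earlier, it springs home.
- rest_mid (a point): Centre of the round dark rubber pad (60 mm across) on the top face of the slide, 47 mm behind the tab's origin and 15 mm above it: the middle of the rest, where the lid's centre belongs. It moves with the slide (about 95 mm outside the board's front edge when out), z up.
- lid: Clear glass lid of the slow cooker with a steel band, 164 mm across, flat below, 6 mm thick at the rim and 12 mm in the middle, about 0.3 kg, lying on the cutting board. Origin: centre of its underside, z up. Black knob on its axis: 34 mm diameter, from 26 to 46 mm above the origin, on a thin 18 mm stem.
- board: Wooden cutting board 340 x 220 x 18 mm, fixed, the lid lies on it. Origin: centre of its underside.
- bowl: Yellow plastic bowl, 150 mm across, 65 mm high, loose. Origin: centre of its underside. Leave it alone.
- mug: Blue mug, 80 mm across, 90 mm high, loose. Origin: centre of its underside. Leave it alone.
- salt: Clear glass shaker with steel cap, 44 mm across, 85 mm high, loose. Origin: centre of its underside. Leave it alone.
- pepper: Amber glass shaker with black cap, 44 mm across, 85 mm high, loose. Origin: centre of its underside. Leave it alone.
- beans: Food can with green label, 74 mm across, 110 mm high, loose. Origin: centre of its underside. Leave it alone.
- spatula: Wooden-handled spatula lying flat, loose. Leave it alone.
There are look-alikes about, which are no part of the job. Of the things like the lid, leave any that is pink; of the rest the smaller one is meant.

How it is judged:
By the outcome, as a careful person would: the job done as asked, in the order asked, and still so for the second after the job is handed in, with the robot touching nothing.
It also fails if it takes over 61 s, if anything falls off the work surface, if the arm or the gripper's body presses on something with over 40 N, if the wrist force passes 120 N, or if a joint passes its speed limit or range.

### The arm

A 6-joint arm with a two-finger parallel gripper is mounted at the origin on the work surface. World frame = base frame: x ahead of the robot, y to its left, z up, the work surface at z = 0. Lengths are in m, angles in rad, forces in N, time in s.
With the tool pointing down it reaches from about 0.325 to 0.775 m from the base axis. Payload 5.5 kg.
Tool frame: the origin (TCP) lies between the finger pads, 19 mm behind the fingertips; this is the grasp point; z points along the fingers, y is the line along which they close (so a half turn about z gives the same grasp; the last joint's range is limited). The gripper opens to 88 mm and grips with 3 to 60 N. Pads are 20 mm wide; open, the fingers measure 115 mm over their backs; the gripper's body (75 mm by 178 mm) begins 61 mm behind the grasp point.
Start: joints at [1.099, 0.091, 1.231, -0, 1.82, -0.057], TCP at [0.242, 0.549, 0.241] pointing down, gripper open.
Joint ranges: [-2.87, 2.87], [-0.86, 2.18], [0.17, 2.46], [-1.51, 4.65], [0.06, 2.69], [-2.65, 2.65]. Speed limits (rad/s): [2.57, 2.57, 3.01, 3.14, 3.14, 3.14].

### API

Orientations are given as a unit quaternion [w, x, y, z].
In Python, from bench import * gives the robot as it stands. Calls block until the motion is done:
- move_to(position, orientation): joint-space move of the TCP to a pose.
- move_l(position, speed=0.15, orientation=None): straight line of the TCP; orientation=None keeps the orientation; speed is the mean speed in m/s.
- movej(angles): joint-space move.
- gripper_open() and close(): open the fingers fully, or close them until they stop; the grip force is fixed at half the most.
- hold(seconds).
- inverse_kinematics(position, orientation): joint angles nearest the present ones, or None.
- state(): the state.
- get_image(name): name is "side" or "top" or "wrist"; returns a dict with "frame" (384x512x3 uint8, blue, green, red), "depth" (384x512 float32, m along the optical axis (not along the pixel's ray), 0 where there is no reading), "camera_matrix" (3x3 intrinsics, pixels), "view" (4x4, takes a point from world to camera coordinates). Camera axes: x right, y up, looking along -z (the intrinsics and any distortion apply to the point x, -y, -z); pixel columns grow to the right and rows downward; lengths in m; the calibration is good to about 2 mm. A picture is of the moment at which its call begins.
A pose or a line that the arm cannot do raises IKError and nothing moves.
- job_done(): hands the job in; it is judged then, once.
The state is a dict: "time": time; "joint_pos": joint angles; "dq": joint speeds; "joint_torque": joint torques, N m; "ee_pos": TCP position; "ee_rot": TCP orientation; "ft_force": force on the tool from outside, world axes, zero at the start; "moment": the same for the moment, N m; "finger_gap": finger opening in m; "finger_force": force on a finger pad.
Only numpy, scipy, OpenCV 4.12 (cv2) and the standard library are available. Lean on these libraries where they do the work, as an engineer would, in place of code of your own. Each camera call takes 0.05 s, during which the arm holds its last target. There are 200 camera calls.

## Working session

There is one attempt and no reset: what is moved stays moved. The work goes in short steps, each a Python script; the robot and the scene stay as the last script left them, time stands still between calls to the robot, and variables do not carry over. Pictures are saved under pics/ and viewed, at most 10 in all, crops included, and the job is handed in when it is done.

```bash
ls; mkdir -p pics; python3 - <<'E'
from bench import *
import cv2,numpy as np
for n in ("side","top"):
    d=get_image(n); cv2.imwrite(f"pics/{n}0.png",d["frame"]); np.savez(f"{n}0.npz",**{k:d[k] for k in("frame","depth","camera_matrix","view")})
    print(n,d["camera_matrix"].round(1).tolist(),d["view"].round(3).tolist(),[k for k in d])
s=state();print(s["time"],s["ee_pos"],s["ee_rot"])
E
```

```text
pics
side [[438.8, 0.0, 255.1], [0.0, 438.8, 191.4], [0.0, 0.0, 1.0]] [[0.909, -0.417, -0.005, -0.51], [0.314, 0.678, 0.665, -0.082], [-0.274, -0.606, 0.747, -1.452], [0.0, 0.0, 0.0, 1.0]] ['frame', 'depth', 'camera_matrix', 'view']
top [[420.5, 0.0, 254.7], [0.0, 420.5, 188.8], [0.0, 0.0, 1.0]] [[-0.02, -1.0, -0.006, -0.15], [0.99, -0.021, 0.142, -0.474], [-0.142, -0.003, 0.99, -1.196], [0.0, 0.0, 0.0, 1.0]] ['frame', 'depth', 'camera_matrix', 'view']
0.1 [0.24169517 0.54890689 0.24032939] [-2.21331625e-04  2.05921638e-01  9.78568092e-01 -8.48089815e-04]
```

View pics/side0.png

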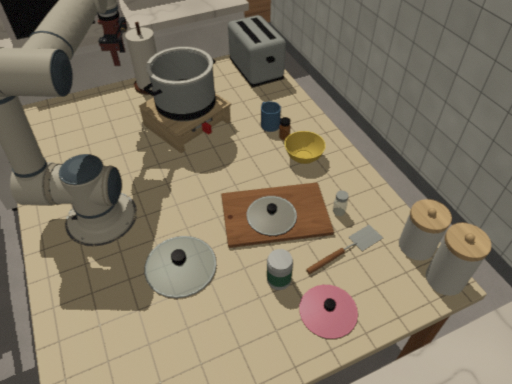

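View pics/top0.png

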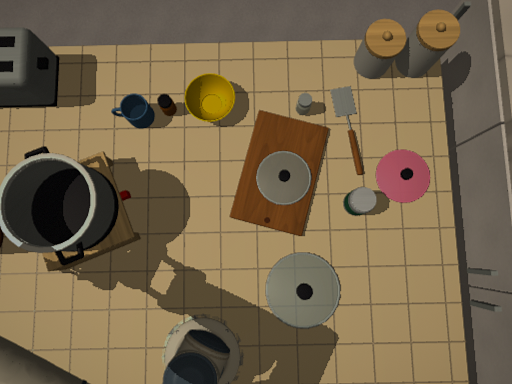

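Lid look-alikes in the side view: (271,212) small lid on the cutting board, (180,262) larger clear lid on the counter, (328,308) pink lid. I choose (271,212), which is the smaller non-pink one and is on the board. The red tab is at (207,127).

```bash
cat > h.py <<'E'
import cv2,numpy as np
def cloud(d):
    K,V,z=d["camera_matrix"],d["view"],d["depth"]
    v,u=np.mgrid[:z.shape[0],:z.shape[1]]
    p=np.stack([(u-K[0,2])/K[0,0]*z,-(v-K[1,2])/K[1,1]*z,-z],-1)
    w=(p-V[:3,3])@V[:3,:3]; w[z<=0]=np.nan
    return w
def ray(d,px,h):
    K,V=d["camera_matrix"],d["view"]; R=V[:3,:3]
    o=-R.T@V[:3,3]; r=R.T@np.array([(px[0]-K[0,2])/K[0,0],-(px[1]-K[1,2])/K[1,1],-1])
    return o+r*(h-o[2])/r[2]
E
python3 - <<'E'
from h import *
crops=[]
for n,tb,lb in(("side",(130,70,250,160),(210,170,340,260)),("top",(20,120,180,280),(220,90,340,250))):
    d=dict(np.load(n+"0.npz")); w=cloud(d); hsv=cv2.cvtColor(d["frame"],cv2.COLOR_BGR2HSV)
    H,S,V=cv2.split(hsv)
    red=((H<6)|(H>174))&(S>150)&(V>60)
    m=np.zeros_like(red);m[tb[1]:tb[3],tb[0]:tb[2]]=1; m&=red
    print(n,"tab px",np.argwhere(m).mean(0)[::-1],m.sum(),np.nanmedian(w[m],0),np.nanmin(w[m],0),np.nanmax(w[m],0))
    k=np.zeros_like(red);k[lb[1]:lb[3],lb[0]:lb[2]]=1; k&=(V<45)&(w[...,2]>.045)
    c,l,st,ce=cv2.connectedComponentsWithStats(k.astype(np.uint8))
    for i in range(1,c):
        if st[i,4]>15: print("  knob",ce[i],st[i],np.nanmedian(w[l==i],0),ray(d,ce[i],.060))
    # riser top points
    r=np.zeros_like(red);r[tb[1]:tb[3],tb[0]:tb[2]]=1
    r&=(abs(w[...,2]-.097)<.004)&(H>8)&(H<25)&(S>70)
    P=w[r][:,:2].astype(np.float32); rect=cv2.minAreaRect(P); print("  riser",len(P),rect,cv2.boxPoints(rect).round(3).tolist())
    vis=d["frame"].copy(); vis[r]=(255,0,255)
    a=vis[tb[1]:tb[3],tb[0]:tb[2]];b=d["frame"][lb[1]:lb[3],lb[0]:lb[2]]
    crops+= [cv2.resize(a,(390,290)),cv2.resize(b,(390,290))]
cv2.imwrite("pics/c0.png",np.vstack([np.hstack(crops[:2]),np.hstack(crops[2:])]))
E
```

```text
side tab px [206.225  127.5875] 80 [0.45567699 0.21439399 0.05596066] [0.44519388 0.2002042  0.01610677] [0.47078636 0.26251836 0.06898665]
  knob [271.5 208.5] [268 204   8  10  68] [ 0.50400088 -0.25304599  0.06128247] [ 0.50361822 -0.2517759   0.06      ]
  riser 695 ((0.41494080424308777, 0.3298189342021942), (0.263131320476532, 0.2557391822338104), 21.270755767822266) [[0.2460000067949295, 0.4009999930858612], [0.33899998664855957, 0.16300000250339508], [0.5839999914169312, 0.257999986410141], [0.4909999966621399, 0.4970000088214874]]
top tab px [123.2195122  193.87804878] 41 [0.45945704 0.21542173 0.06553284] [0.45096463 0.20450771 0.05979715] [0.46809604 0.22461372 0.0690338 ]
  knob [284.1010101  175.21212121] [279 170  11  11  99] [ 0.50437082 -0.24437569  0.06292849] [ 0.50487178 -0.24477533  0.06      ]
  riser 1513 ((0.4149160385131836, 0.3356761336326599), (0.26063334941864014, 0.2505885362625122), 21.07999610900879) [[0.24799999594688416, 0.4059999883174896], [0.33799999952316284, 0.1720000058412552], [0.5820000171661377, 0.26600000262260437], [0.4909999966621399, 0.49900001287460327]]
```

View pics/c0.png

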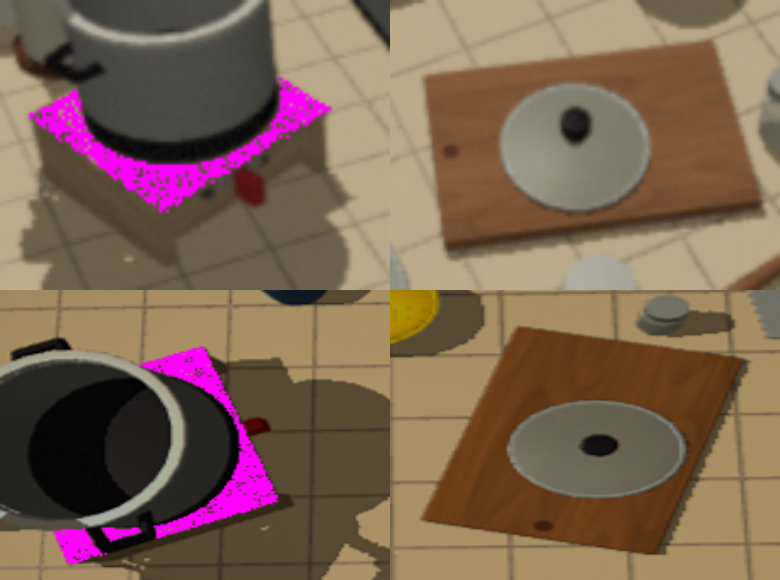

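The close crop confirms the choice: a plain clear lid on the board, with its knob at about (0.504, -0.245). The red tab is under the riser's front edge. Next I go to the pre-grasp and look with the wrist camera.

```bash
cat >> h.py <<'E'
from scipy.spatial.transform import Rotation as R
YAW=np.deg2rad(21.1)
xs=np.array([np.cos(YAW),np.sin(YAW),0]); ys=np.array([-np.sin(YAW),np.cos(YAW),0]); Z=np.array([0,0,1.])
def quat(lean,flip=1,yaw=None):
    x,y=(xs,ys) if yaw is None else (np.array([np.cos(yaw),np.sin(yaw),0]),np.array([-np.sin(yaw),np.cos(yaw),0]))
    a=np.deg2rad(lean); zt=-np.cos(a)*Z+np.sin(a)*y; yt=flip*x
    return R.from_matrix(np.c_[np.cross(yt,zt),yt,zt]).as_quat(scalar_first=True), zt
T0=np.array([.4607,.2147,.051])
E
python3 - <<'E'
from bench import *
from h import *
q0=state()["joint_pos"]
for f in(1,-1):
    q,zt=quat(40,f)
    for dy,b in((-.006,.11),(-.006,0),(-.15,0),(-.15,.15)):
        print(f,dy,b,inverse_kinematics(T0+dy*ys-b*zt,q))
    q,_=quat(0,f); print("place",inverse_kinematics(T0-.094*ys+Z*.06,q),"lid",inverse_kinematics([.505,-.245,.056],q))
E
```

```text
1 -0.006 0.11 [-0.1572752   0.04677962  1.60331921  0.61379567  1.83462079 -0.46629295]
1 -0.006 0 [-0.04301136  0.04876232  1.75855137  0.63186253  1.64117501 -0.46615197]
1 -0.15 0 [-0.26229934  0.21458815  1.57720173  0.55870442  1.77404739 -0.63576991]
1 -0.15 0.15 [-0.38012893  0.27691865  1.29300071  0.5515111   2.02424067 -0.61779115]
place [ 1.84737697e-01 -1.37400808e-01  1.68629318e+00 -4.44089210e-16
  1.59270028e+00 -1.83526775e-01] lid [-5.12307500e-01  3.15274038e-02  1.62245510e+00 -4.44089210e-16
  1.48761015e+00 -8.80571972e-01]
-1 -0.006 0.11 None
-1 -0.006 0 None
-1 -0.15 0 [-0.26229934  0.21458815  1.57720173  0.55870442  1.77404739  2.50582274]
-1 -0.15 0.15 [-0.38012893  0.27691865  1.29300071  0.5515111   2.02424067  2.5238015 ]
place None lid [-5.12307500e-01  3.15274038e-02  1.62245510e+00 -4.44089210e-16
  1.48761015e+00  2.26102068e+00]
```

```bash
python3 - <<'E'
from bench import *
from h import *
q,zt=quat(40)
p=state()["ee_pos"]
move_l([p[0],p[1],.46],.25)
move_to(T0-.20*ys+[0,0,.41],q)
move_l(T0-.006*ys-.11*zt,.25,q)
s=state();print(s["time"],s["ee_pos"],s["ft_force"])
d=get_image("wrist");cv2.imwrite("pics/w1.png",d["frame"]);np.savez("w1.npz",**{k:d[k] for k in("frame","depth","camera_matrix","view")})
w=cloud(d);H,S,V=cv2.split(cv2.cvtColor(d["frame"],cv2.COLOR_BGR2HSV))
m=((H<6)|(H>174))&(S>150)&(V>40)
P=w[m]-T0; P=P[np.isfinite(P).all(1)];L=np.c_[P@xs,P@ys,P[:,2]]
print(m.sum(),np.percentile(L,[1,50,99],axis=0).round(4))
t=L[abs(L[:,2]-.015)<.004]; print("topface",len(t),np.percentile(t,[2,50,98],axis=0).round(4))
E
```

```text
4.8083 [0.48909214 0.14288641 0.13664686] [-0.32003996  0.09447197  1.21849827]
1205 [[-0.0069 -0.1133 -0.0154]
 [ 0.002  -0.0044  0.0156]
 [ 0.0464  0.0151  0.1177]]
topface 859 [[-0.0069 -0.0105  0.0122]
 [ 0.002   0.001   0.0159]
 [ 0.0115  0.0148  0.0171]]
```

View pics/w1.png

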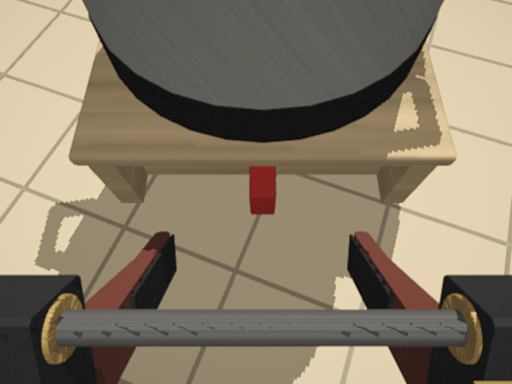

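The tab is at px (262,190), centred between the fingers, and the front edge is level in the view, so the yaw is right. The tab's origin is about 2 mm in x and 3 mm in y from my estimate, so I correct for that, then grip and pull.

```bash
cat >> h.py <<'E'
T0=T0+.0023*xs+.003*ys
E
python3 - <<'E'
from bench import *
from h import *
q,zt=quat(40)
g=T0-.005*ys
move_l(g-.11*zt,.1,q); move_l(g,.08,q)
print(state()["ft_force"]); close()
s=state();print(s["time"],s["finger_gap"],s["finger_force"],s["ft_force"])
F0=s["ft_force"]
move_l(g-.138*ys,.1,q)
s=state();print(s["time"],s["ee_pos"],s["finger_gap"],(s["ft_force"]-F0)@ys)
for k in range(139,154):
    move_l(g-k*.001*ys,.03,q); s=state(); f=(s["ft_force"]-F0)@ys
    print(k,round((s["ee_pos"]-g)@ys,4),round(f,2),s["finger_gap"])
    if f>24: break
E
```

```text
[-0.49346584  0.76003868  0.14184815]
7.6833 0.01977109696469694 29.99929368495941 [-4.37377001 -3.47034237  2.11981785]
9.2167 [0.51178982 0.08649315 0.05092439] 0.019956521384165184 9.817437526039342
139 -0.1368 11.11 0.01951507642963711
140 -0.1378 11.32 0.019857374762136403
141 -0.1387 11.8 0.019719492323583446
142 -0.1397 10.69 0.019944610756701876
143 -0.1407 11.16 0.019772449724101172
144 -0.1417 10.82 0.020079460057378318
145 -0.1428 11.38 0.020154020052895197
146 -0.1437 10.11 0.019923643809547677
147 -0.1448 11.38 0.019595796468595245
148 -0.1451 14.16 0.0195446771847456
149 -0.1452 16.49 0.02014900746089577
150 -0.1453 21.02 0.019955225277690326
151 -0.1455 24.88 0.020003595434602995
```

The slide met its hard stop at 145 mm. Now I ease back onto the catch, let go and check.

```bash
python3 - <<'E'
from bench import *
from h import *
q,zt=quat(40)
g=T0-.005*ys
F0=state()["ft_force"]
for k in(147,144,142,141):
    move_l(g-k*.001*ys,.03,q); s=state(); print(k,round((s["ee_pos"]-g)@ys,4),(s["ft_force"]-F0)@ys)
gripper_open(); e=state()["ee_pos"]
move_l(e-.11*zt,.15,q); hold(.2)
move_l(T0-.25*ys+.2*Z,.25,q)
s=state();print(s["time"],s["finger_gap"])
for n in("wrist","top"):
    d=get_image(n);cv2.imwrite(f"pics/{n}2.png",d["frame"]);np.savez(n+"2.npz",**{k:d[k] for k in("frame","depth","camera_matrix","view")})
    w=cloud(d);H,S,V=cv2.split(cv2.cvtColor(d["frame"],cv2.COLOR_BGR2HSV))
    P=w-T0;L=np.stack([P@xs,P@ys,P[...,2]],-1)
    m=((H<6)|(H>174))&(S>150)&(V>40)&(abs(L[...,2]-.015)<.006)&(abs(L[...,0])<.03)&(L[...,1]<-.05)
    print(n,"tab",m.sum(),np.percentile(L[m],[2,50,98],axis=0).round(4) if m.any() else 0)
    m=(V<60)&(S<90)&(abs(L[...,2]-.015)<.006)&(abs(L[...,0])<.04)&(abs(L[...,1]+.095)<.05)
    if m.any(): print("pad",m.sum(),np.percentile(L[m],[2,50,98],axis=0).round(4))
E
```

```text
147 -0.1441 -13.244902358844815
144 -0.1418 -13.864808628208428
142 -0.1417 -23.14903336388278
141 -0.1416 -26.88406633153311
16.35 0.08765324549210737
wrist tab 549 [[-9.700e-03 -1.547e-01  1.000e-02]
 [ 1.000e-04 -1.404e-01  1.590e-02]
 [ 8.900e-03 -1.231e-01  1.740e-02]]
pad 1729 [[-2.700e-02 -1.202e-01  1.510e-02]
 [ 1.000e-04 -9.400e-02  1.660e-02]
 [ 2.680e-02 -6.700e-02  1.810e-02]]
top tab 81 [[-0.0116 -0.1532  0.0096]
 [-0.0024 -0.1373  0.0146]
 [ 0.0063 -0.1207  0.0181]]
pad 346 [[-0.0356 -0.1181  0.0103]
 [-0.0027 -0.0913  0.015 ]
 [ 0.0258 -0.0639  0.0196]]
```

View pics/wrist2.png

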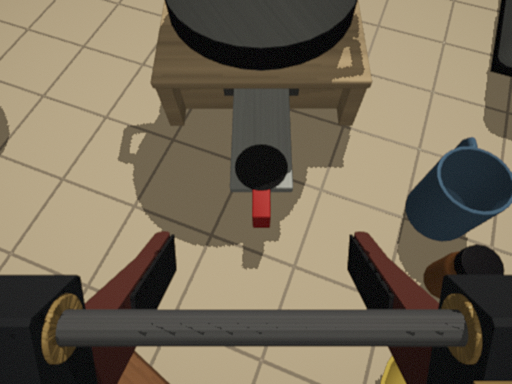

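The slide stays out (tab about 141.5 mm out). The pad at px (261,166) is centred, 94.5 mm outside the edge. Next is the lid: hover over it and refine the knob position.

```bash
python3 - <<'E'
from bench import *
from h import *
q,zt=quat(0)
k0=np.array([.505,-.245,0])
move_to(k0+[0,0,.26],q); 
s=state();print(s["time"],s["ee_pos"])
d=get_image("wrist");cv2.imwrite("pics/w3.png",d["frame"])
w=cloud(d);V=d["frame"].max(2)
P=w-k0;m=(V<60)&(abs(P[...,2]-.062)<.006)&(np.hypot(P[...,0],P[...,1])<.05)
t=P[m];print(m.sum(),np.percentile(t,[2,50,98],axis=0).round(4))
a=np.argwhere(m)[:,::-1].astype(np.float32)
c,l,st,ce=cv2.connectedComponentsWithStats(m.astype(np.uint8));i=1+st[1:,4].argmax();(u,v),r=cv2.minEnclosingCircle(np.argwhere(l==i)[:,::-1].astype(np.float32))
print(ce[i],st[i],(u,v,r),"ray",ray(d,(u,v),.064)-k0)
E
```

```text
17.3833 [ 0.50505    -0.24403781  0.25874799]
821 [[-0.012  -0.0137  0.0604]
 [ 0.0022  0.0016  0.0647]
 [ 0.0166  0.0159  0.0663]]
[263.0182704  177.02557856] [248 161  31  33 821] (263.0, 177.0, 16.55304527282715) ray [0.00218831 0.00135765 0.064     ]
```

View pics/w3.png

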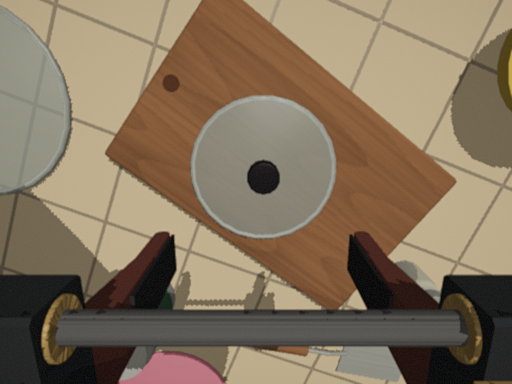

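The knob is at px (263,177), or (0.5072, -0.2437), and the way is clear. I grasp, lift and carry.

```bash
python3 - <<'E'
from bench import *
from h import *
q,zt=quat(0)
k=np.array([.5072,-.2437,.055])
move_l(k+[0,0,.07],.2,q); move_l(k,.06,q)
print(state()["ft_force"]); close()
s=state();print(s["time"],s["finger_gap"],s["finger_force"],s["ft_force"],s["ee_pos"])
move_l(k+[0,0,.03],.04); move_l(k+[0,0,.16],.15)
hold(.2)
s=state();print(s["finger_gap"],s["ft_force"],s["moment"])
pad=T0-.0945*ys; pad[2]=.103
move_l(pad+[0,0,.10],.15,q); hold(.3)
s=state();print(s["time"],s["ee_pos"]-pad,s["ft_force"],s["moment"])
d=get_image("wrist");cv2.imwrite("pics/w4.png",d["frame"])
d2=get_image("side");cv2.imwrite("pics/s4.png",d2["frame"][60:220,100:320])
np.savez("w4.npz",**{k:d[k] for k in("frame","depth","camera_matrix","view")})
E
python3 -c "
import cv2,numpy as np
a=cv2.imread('pics/w4.png');b=cv2.resize(cv2.imread('pics/s4.png'),(400,291))
cv2.imwrite('pics/c4.png',np.hstack([cv2.resize(a,(388,291)),b]))"
```

```text
[ 0.45024611  0.38085405 -0.3773333 ]
20.4583 0.03333653656904436 30.000067949295044 [-0.85414665 -0.54086093  1.3437506 ] [ 0.50710367 -0.24372791  0.0549791 ]
0.03297770703794313 [-0.43292098  0.10620325 -4.13634993] [-0.02371074  0.03402264 -0.02182441]
25.5167 [ 2.06866062e-05 -1.30171959e-04  1.00001586e-01] [ 2.84307208e-03 -9.43389663e-01 -4.48946840e+00] [-0.05422544  0.01182553  0.03227358]
```

View pics/c4.png

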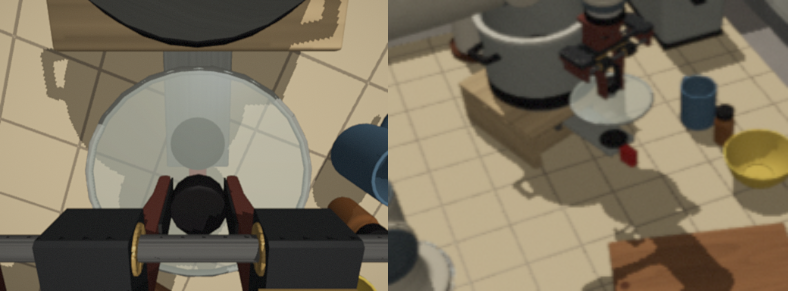

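The lid is held by its knob (left panel, px (200,205)) above the pad (px (198,143)) and looks level. I check the tilt from the saved depth before lowering.

```bash
python3 - <<'E'
from h import *
d=dict(np.load("w4.npz"));w=cloud(d);P=w-(T0-.0945*ys)
r=np.hypot(P[...,0],P[...,1]);z=w[...,2]
m=(r>.074)&(r<.083)&(abs(z-.172)<.02)
A=np.c_[P[m]@xs,P[m]@ys,np.ones(m.sum())]
c=np.linalg.lstsq(A,z[m],rcond=None)[0];print(m.sum(),c,np.abs(A@c-z[m]).mean(),np.degrees(np.arctan(c[:2])),np.ptp(A,axis=0))
m=(r<.095)&(abs(z-.172)<.02)&(r>.04)
L=np.c_[P[m]@xs,P[m]@ys]; (x,y),rr=cv2.minEnclosingCircle(L.astype(np.float32));print("circle",x,y,rr)
E
```

```text
7203 [ 0.00084056 -0.00331394  0.17333791] 0.0006088293458528911 [ 0.04816048 -0.18987405] [0.16242855 0.16121716 0.        ]
circle 0.0009529258823022246 -0.0011989905033260584 0.08170333504676819
```

It is level to 0.2° and centred to about 1 mm. I lower it with force monitoring.

```bash
python3 - <<'E'
from bench import *
from h import *
q,zt=quat(0)
pad=T0-.0945*ys; pad[2]=.103
move_l(pad+[0,0,.010],.1); hold(.15)
F0=state()["ft_force"][2]
for h in np.arange(.006,-.0041,-.001):
    move_l(pad+[0,0,h],.02); s=state(); f=s["ft_force"][2]-F0; print(round(h,3),round(s["ee_pos"][2],4),round(f,2))
    if f>2.2: break
hold(.2); print(state()["ft_force"][2]-F0)
gripper_open(); hold(.2); e=state()["ee_pos"]
move_l(e+[0,0,.06],.05); move_l(e+[0,0,.17],.15); move_l(e+[0,0,.19]-.16*ys,.2)
s=state();print(s["time"])
d=get_image("side");cv2.imwrite("pics/s5.png",cv2.resize(d["frame"][50:210,100:320],(660,480)))
for n in("top","wrist"):
    d=get_image(n);w=cloud(d);P=w-(T0-.0945*ys)
    if n=="top": cv2.imwrite("pics/t5.png",d["frame"])
    r=np.hypot(P[...,0],P[...,1]);z=w[...,2];m=(r>.074)&(r<.083)&(abs(z-.072)<.012)
    if m.sum()<50: continue
    A=np.c_[P[m]@xs,P[m]@ys,np.ones(m.sum())];c=np.linalg.lstsq(A,z[m],rcond=None)[0]
    m2=(r<.1)&(r>.04)&(abs(z-.072)<.012);(x,y),rr=cv2.minEnclosingCircle(np.c_[P[m2]@xs,P[m2]@ys].astype(np.float32))
    print(n,m.sum(),c,"circle",x,y,rr)
    k=(r<.03)&(d["frame"].max(2)<60)&(z>.09); print("knob",k.sum(),np.nanmedian(P[k]@xs),np.nanmedian(P[k]@ys))
E
```

```text
0.006 0.1087 0.74
0.005 0.1079 -0.18
0.004 0.1069 -0.73
0.003 0.1059 -0.34
0.002 0.1049 -0.31
0.001 0.1039 -0.62
0.0 0.103 -0.55
-0.001 0.1029 6.89
9.987611782863954
33.4667
top 152 [-0.00074205 -0.01468742  0.0709433 ] circle 0.01912190578877926 -0.025951378047466278 0.0726471096277237
knob 95 0.00019175907888975156 -0.004043514153171596
wrist 2237 [0.00038383 0.00142957 0.07330148] circle 0.0006374083459377289 -0.004012241028249264 0.08145695179700851
knob 646 0.000686008019183305 -0.011152412065614913
```

View pics/s5.png

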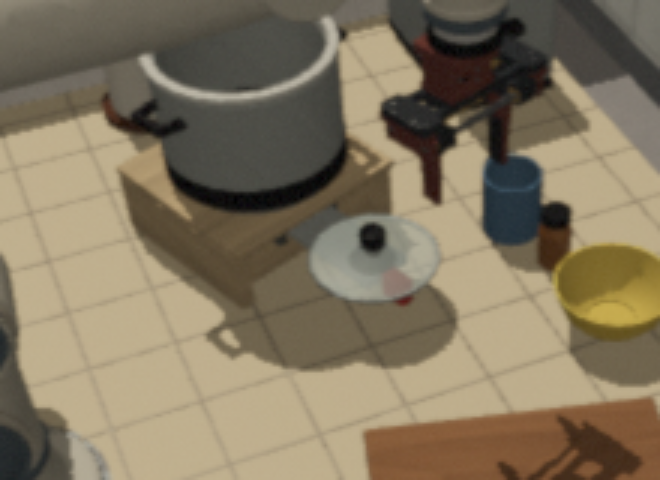

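The lid sits level on the rest and the arm is clear. The partial views leave its centring uncertain by a few mm, so I take one look from straight above.

```bash
python3 - <<'E'
from bench import *
from h import *
q,zt=quat(0)
C=T0-.0945*ys; pad=C.copy(); pad[2]=.103
move_l(pad+[0,0,.19]-.03*ys,.2,q); hold(.2)
d=get_image("wrist");cv2.imwrite("pics/w6.png",d["frame"]);w=cloud(d);P=w-C;L=np.stack([P@xs,P@ys,w[...,2]],-1)
r=np.hypot(L[...,0],L[...,1]);z=w[...,2];V=d["frame"].max(2)
k=(r<.035)&(V<60)&(z>.106);c,l,st,ce=cv2.connectedComponentsWithStats(k.astype(np.uint8));i=1+st[1:,4].argmax()
(u,v),_=cv2.minEnclosingCircle(np.argwhere(l==i)[:,::-1].astype(np.float32));p=ray(d,(u,v),.112)-C;print("knob",st[i],p@xs,p@ys)
m=(r<.1)&(r>.03)&(abs(z-.074)<.006);q2=L[m][:,:2].astype(np.float32);print(m.sum(),"circle",cv2.minEnclosingCircle(q2),np.percentile(q2,[.2,99.8],axis=0))
H,S,V=cv2.split(cv2.cvtColor(d["frame"],cv2.COLOR_BGR2HSV));t=((H<8)|(H>172))&(S>70)&(abs(L[...,0])<.02)&(r<.09)
print("tab",t.sum(),np.percentile(L[t],[2,50,98],axis=0).round(4) if t.any() else 0)
E
```

```text
knob [ 102  309  312    7 1619] -0.0039554128282322755 -0.17883595634514635
16044 circle ((0.002253137528896332, 0.007910676300525665), 0.09086770564317703) [[-0.07859272 -0.08034625]
 [ 0.08006632  0.09327198]]
tab 6 [[-0.0098 -0.0002  0.1118]
 [-0.003   0.0105  0.113 ]
 [ 0.0084  0.0135  0.1136]]
```

View pics/w6.png

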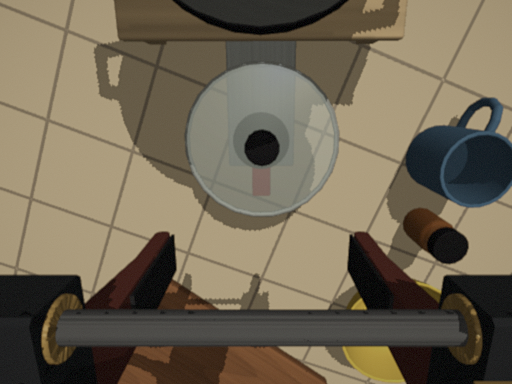

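From above, the lid (centre px 262,139) sits over the pad (centre px 261,140), within about 1 mm. The robot is clear, so I hand the job in.

```bash
python3 -c "
from bench import *
print(state()['time']); print(job_done())"
```

```text
34.6667
the job is handed in; nothing more can be done
None
```

The job is handed in at 34.7 s: the lid rest is pulled out and held by its catch, and the glass lid sits level on it, within about 1 mm of the pad's centre, with the gripper clear and nothing else on the counter touched.

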